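Shut and lock the water-filter box

ROBOT

A 6-joint arm with a two-finger parallel gripper is mounted at the origin on a cart in front of the work surface, level with it; the furniture and walls round the work are solid. World frame = base frame: x ahead of the robot, y to its left, z up, the work surface at z = 0. Lengths are in mm, angles in rad, forces in N, time in s.
With the tool pointing down it reaches from about 300 to 850 mm from the base axis. Payload 5.4 kg.
Tool frame: the origin (TCP) lies at the very end of the fingers, on their centre line; the grasp point (between the pads) lies 19 mm behind it; z points along the fingers, y is the line along which they close (so a half turn about z gives the same grasp; the last joint's range is limited). The gripper opens to 85 mm and grips with 20 to 120 N. Pads are 22 mm wide; open, the fingers measure 114 mm over their backs; the gripper's body (76 mm by 85 mm) begins 54 mm behind the grasp point. The pads swing forward as they close: fully open they stand 13 mm farther back than shut.
Start: joints at [-1.353, 0.158, 1.597, -0, 1.386, -0.21], TCP at [238.526, -523.175, 231.299] pointing down, gripper open.
Joint ranges: [-2.91, 2.91], [-0.94, 2.29], [0.18, 2.7], [-1.29, 4.43], [0.17, 2.64], [-3, 3]. Speed limits (rad/s): [2.57, 2.57, 3.14, 3.14, 3.14, 3.14].

INTERFACE

Orientations are given as a unit quaternion [x, y, z, w].
In Python, from bench import arm gives the robot as it stands.
- The arm moves only by the tool step_arm, never from a script. Its argument "steps" is a list of rows, each a list of 5 numbers: the opening, from 0 (shut) to 1 (fully open), then the shift along the tool's x, y, z in cm, then the turn about the tool's z in degrees. In form: [[gripper, x, y, z, roll], ...]. A call has 1 to 20 rows; each row is the pose to reach, as a shift and turn from the pose commanded when the call began, along the tool's axes at that moment; what a row does not reach only later rows make up. A row lasts 1/12 s, in which the tool goes at most 41.7 mm and 7.16 degrees, less where a joint would pass 70% of its speed; a pose out of reach is approached as far as the arm can. A call with a gripper value outside its range is refused whole. The fingers move at their own pace and stop on an object; the grip force is fixed at half the most. Time passes only in rows, so rows that repeat a pose let the fingers close. It gives the time, the measured TCP pose, the force, the opening and the grip force at its end, in the units of the state.
- arm.read_state(): the state, without advancing time (a new reading comes with each control period).
- arm.capture(name): name is "scene" or "top"; returns (picture, depth): 420x560x3 uint8, red, green, blue; 420x560 float32, mm along the optical axis (not along the pixel's ray), 0 where there is no reading.
- arm.camera_params(name): a dict with "fovy" (degrees; the focal length in pixels is half the picture's height over the tangent of half this angle, whatever the lens; pixels are square), "cx", "cy" (the principal point, pixels), "view" (4x4, takes a point from world to camera coordinates). Camera axes: x right, y down, z forward; pixel columns grow to the right and rows downward; lengths in mm; the calibration is good to about 2 mm. A picture is of the moment at which its call begins. camera_params takes no time and is no camera call.
- arm.finish_job(): hands the job in; it is judged then, once.
The state is a dict: "t": time; "joints": joint angles; "qvel": joint speeds; "joint_efforts": joint torques, N m; "tool_pos": TCP position; "tool_rot": TCP orientation; "contact_force": force on the tool from outside, world axes, zero at the start; "torque": the same for the moment, N m; "grip_width": finger opening in mm; "grasp_force": force on a finger pad.
Only numpy, scipy, OpenCV 4.12 (cv2) and the standard library are available. Lean on these libraries where they do the work, as an engineer would, in place of code of your own. Each camera call takes 0.05 s, during which the arm holds its last target. There are 200 camera calls.

TASK

The lid of the countertop water-filter box is standing open. Swing it shut, then press its winged quarter-turn fastener down and turn it a quarter turn clockwise (seen from above) until its cam catches, and let go so that it stays locked. Press gently, by feel, without squashing the box down on its rubber feet, never force the wing round while it is not yet down far enough to turn freely, and leave the tins, the jar and the mill standing about it where they are.

Things in the scene. Friction and masses are not known exactly. Their poses are not given: they have to be found in the camera images.
- filter_box: the box's four rubber feet, fixed to the worktop; origin on the worktop under the middle of the box; its -x side is the front, +x the rear where the lid is hinged, z up. The white plastic case on it is 240 mm long (x), 190 mm wide (y), and its rim is 102 mm above the worktop.
- case (a joint): how far the case has sunk on its rubber feet, m; 0 unloaded, 1 mm for every 20 N of downward load. More than 1.2 mm (24 N) is too much.
- lid (a joint): angle of the grey lid, rad; 0 shut, grows as it opens upward about its rear edge. The hinge is stiff enough (0.5 N m) that the lid stays where it is left; 2 to 4 N down on its free edge moves it.
- lid_hinge (a point): point on the lid's hinge axis (along the box's y), in the middle of its width, 106 mm above the worktop; half-way through the lid's 8 mm thickness. Its frame turns with the lid: -x points along the lid to its free edge, z is square to the lid's upper face.
- lid_edge (a point): middle of the lid's free (front) edge, on its upper face, 246 mm from the hinge axis. The lid is 194 mm wide. Same axes as lid_hinge.
- wing (a point): centre (half-way up) of the fastener's upright steel wing: 36 mm long (its x), 10 mm wide (its y), 26 mm high (z), the grip for pressing and turning. With the lid shut and the fastener up and unlocked it is 158.5 mm above the worktop and the wing lies along the box's x.
- fastener_press (a joint): how far the fastener is pressed down, m; 0 up. Its spring pushes back with 3 N at first plus 0.3 N a mm. The pin leaves the slot, free to turn, at 4 to 22 mm (differs from box to box, cannot be seen) and 1.5 mm below that meets a hard floor. The spring alone never takes over 11 N: a slow push of 13 to 17 N is sure to be on that floor, where the pin turns freely.
- fastener_turn (a joint): turn of the fastener's stem and pin, rad; 0 unlocked, grows clockwise seen from above, stop at 1.66. Not pressed far enough it cannot turn. Let go after the quarter turn, the pin springs up 2.5 mm into a notch that holds it within about 0.12 of 1.57, with the fastener 1.5 to 19.5 mm down; let go before that, it does not lock.
- tin: bystander: food tin 75 mm across, 58 mm high, origin under its centre
- mill: bystander: wooden pepper mill 58 mm across, 160 mm high, origin under its centre
- spice_jar: bystander: spice jar 42 mm across, 96 mm high, origin under its centre
- steel_tin: bystander: white shaker tin 64 mm across, 92 mm high, origin under its centre
- flange (a point): centre of the upper face of the fastener's round steel flange, 38 mm across and 6 mm thick, 13 mm below the wing's centre. It is on the lid's centre line, 43.5 mm from the free edge. Inside the box the fastener's cross pin runs in the slot of a keeper, and below the slot it is free to turn.
- wing_twist (a joint): how far the wing is wrung round on its stem, rad, clockwise positive; it gives like a spring, 0.1 rad for 0.15 N m. Over 0.25 rad (0.37 N m) either way is forcing it. Turned freely it stays near 0.

How it is judged:
By the outcome, as a careful person would: the job done as asked, in the order asked, and still so for the second after the job is handed in, with the robot touching nothing.
It also fails if it takes over 56 s, if anything falls off the work surface, if the arm or the gripper's body presses on something with over 40 N, if the wrist force passes 120 N, or if a joint passes its speed limit or range.

## Working session

There is one attempt and no reset: what is moved stays moved. The work goes in short steps, Python scripts to look and compute and a tool call to move; the robot and the scene stay as the last step left them, time stands still between calls to the robot, and variables do not carry over. Pictures are saved under pics/ and viewed, at most 10 in all, crops included, and the job is handed in when it is done.

Besides the shell and the picture viewer there is one more tool, called after "Request:" by a JSON object that holds its "name" and its "arguments", one argument or row to a line. step_arm: Moves the arm, as the interface text tells. Its arguments: {"type":"object","properties":{"steps":{"type":"array","items":{"type":"array","items":{"type":"number"}}}},"required":["steps"]}

```bash
mkdir -p pics; cat > h.py <<'E'
import numpy as np, cv2
from bench import arm
def cap(n,f=None):
    p,d=arm.capture(n)
    if f: cv2.imwrite('pics/'+f,p[:,:,::-1])
    np.savez('/tmp/%s.npz'%n,p=p,d=d)
    return p,d
def cam(n):
    c=arm.camera_params(n); f=210/np.tan(np.radians(c['fovy'])/2)
    return f,c['cx'],c['cy'],np.array(c['view']).reshape(4,4)
def w(n,u,v,d):
    f,cx,cy,V=cam(n)
    return (np.linalg.inv(V)@np.array([(u-cx)/f*d,(v-cy)/f*d,d,1]))[:3]
def ray_z(n,u,v,z):
    a=w(n,u,v,1.);b=w(n,u,v,1000.); return a+(b-a)*(z-a[2])/(b[2]-a[2])
def cloud(n,d):
    f,cx,cy,V=cam(n); v,u=np.mgrid[:420,:560]
    P=np.stack([(u-cx)/f*d,(v-cy)/f*d,d,np.ones_like(d)],-1)
    return (P@np.linalg.inv(V).T)[...,:3]
E
python3 - <<'E'
from h import *
for n in('scene','top'):
    cap(n,n+'1.png'); f,cx,cy,V=cam(n); print(n,f,cx,cy,np.linalg.inv(V).round(2))
print(arm.read_state())
E
```

```text
scene 441.5403981741577 284.3781762523706 214.18625868427057 [[-7.9000e-01 -4.2000e-01  4.4000e-01  8.5200e+01]
 [-6.1000e-01  5.5000e-01 -5.8000e-01  7.0287e+02]
 [-0.0000e+00 -7.3000e-01 -6.9000e-01  9.6237e+02]
 [ 0.0000e+00  0.0000e+00  0.0000e+00  1.0000e+00]]
top 484.65568500982147 285.65120843769944 208.3241334653712 [[-1.00000e-02 -1.00000e+00  1.00000e-01  4.79140e+02]
 [-1.00000e+00  1.00000e-02 -1.00000e-02  9.77000e+00]
 [ 1.00000e-02 -1.00000e-01 -1.00000e+00  1.55991e+03]
 [ 0.00000e+00  0.00000e+00  0.00000e+00  1.00000e+00]]
{'t': 0.1, 'joints': array([-1.35311649e+00,  1.58956143e-01,  1.59810702e+00, -1.13977100e-05,
        1.38622780e+00, -2.10082817e-01]), 'qvel': array([-1.78168616e-05, -2.64641509e-03, -2.30624070e-03,  2.39693618e-03,
        1.55079846e-03, -3.37280740e-05]), 'joint_efforts': array([-5.89545034e-04, -3.96991038e+01, -3.32338464e+01, -3.65964970e-04,
        4.23919031e-03,  4.50145947e-07]), 'tool_pos': array([ 238.39651032, -522.65022674,  230.43180241]), 'tool_rot': array([ 9.77213874e-01,  2.12255327e-01, -8.82664444e-06, -8.49126844e-04]), 'contact_force': array([0.46388835, 0.12209056, 0.01643791]), 'torque': array([-0.03163416,  0.04489257, -0.03866744]), 'grasp_force': 0.0, 'grip_width': 85.66855460633316}
```

View pics/scene1.png

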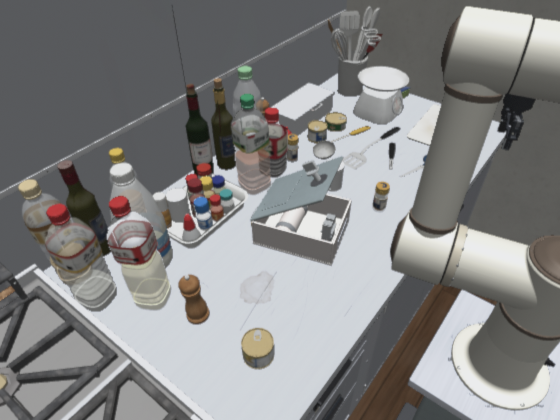

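View pics/top1.png

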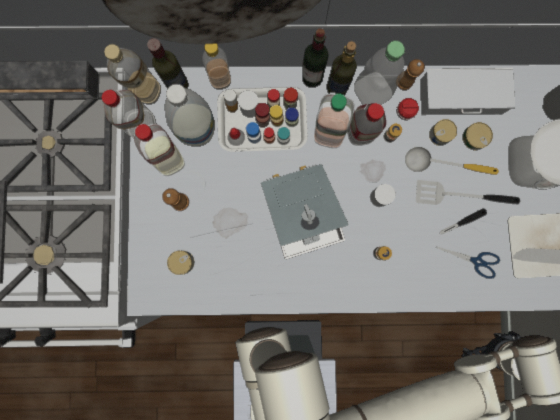

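The box is at about (305,210) in the top view, with the lid partly open and its hinge on the far side. The shaker tin is at (384,195), the jar at (384,253), the mill at (175,200) and the tin at (180,262).

```bash
python3 - <<'E'
from h import *
a=np.load('/tmp/top.npz');s=np.load('/tmp/scene.npz')
A=cv2.resize(a['p'][145:275,240:410],None,fx=4.6,fy=4.6,interpolation=cv2.INTER_CUBIC)[:,:,::-1]
cv2.imwrite('pics/topc.png',A)
C=cloud('top',a['d'])
# lid plane
m=np.zeros((420,560),bool); m[175:235,268:345]=1
P=C[m]; P=P[(P[:,2]>108)]
rng=np.random.default_rng(0);best=0
for _ in range(500):
    q=P[rng.choice(len(P),3,False)];n=np.cross(q[1]-q[0],q[2]-q[0]);n/=np.linalg.norm(n)+1e-9
    i=abs((P-q[0])@n)<2.5
    if i.sum()>best:best=i.sum();I=i
Q=P[I];c=Q.mean(0);n=np.linalg.svd(Q-c,full_matrices=False)[2][2];n*=np.sign(n[2])
print(len(P),best,c,n,np.degrees(np.arccos(n[2])))
M=(abs((C-c)@n)<4)&(C[...,2]>100); M[:150]=0;M[270:]=0;M[:,:250]=0;M[:,360:]=0
k=cv2.findContours(M.astype(np.uint8),0,1)[0];k=max(k,key=cv2.contourArea)
r=cv2.minAreaRect(k)
for u,v in cv2.boxPoints(r):
    X=w('top',u,v,1.)-w('top',u,v,0.); o=w('top',u,v,0.); t=((c-o)@n)/(X@n); print(round(u),round(v),(o+X*t).round(1))
for u,v in [(384,195),(384,253),(175,200),(180,262)]: print(C[v,u].round(1))
E
```

```text
3944 2648 [622.94216591 -56.26843993 185.6552944 ] [0.54402582 0.15856274 0.8239501 ] 34.51780870021975
260 181 [701.6  69.4 109.5]
328 160 [ 764.9 -137.4  107.6]
348 225 [ 558.5 -173.9  250.9]
280 246 [503.4  10.5 251.7]
[ 658.5 -310.    87.7]
[ 481.4 -302.7   96.3]
[643.9 318.7 136. ]
[460.9 318.8  55.4]
```

View pics/topc.png

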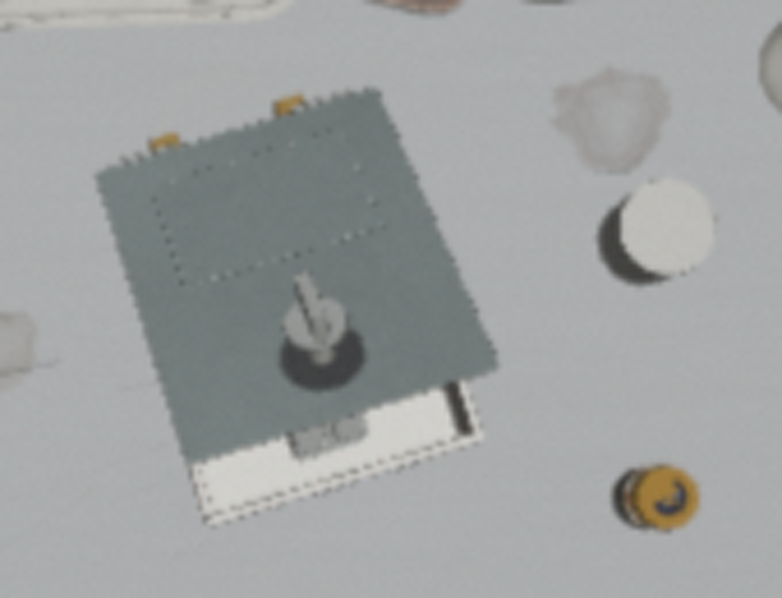

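The crop shows rim front corners at (205,523) and (482,436), lid free corners at (190,462) and (497,368), and lid rear corners at (97,173) and (380,88). The wing is around (310,310), and the keeper is under the front rim.

```bash
python3 - <<'E'
from h import *
g=lambda u,v,z: ray_z('top',240+(u+.5)/4.6-.5,145+(v+.5)/4.6-.5,z)
fl,fr=g(205,523,102),g(482,436,102)
d=fl-fr;yaw=np.arctan2(-d[0],d[1]);print(fl,fr,np.linalg.norm(d),np.degrees(yaw))
rl,rr=g(97,173,110),g(380,88,110); d=rl-rr;print(rl,rr,np.linalg.norm(d),np.degrees(np.arctan2(-d[0],d[1])))
for th in (16.2,17,17.8):
    t=np.radians(th);e=np.array([np.cos(t),np.sin(t),0])
    mid=(fl+fr)/2; O=mid+120*e; H=O+126*e
    print(th,'origin',O.round(1),'rear mid meas along e',((rl+rr)/2-O)@e,'hinge~?')
m=(g(190,462,251)+g(497,368,251))/2;print('edge',m,np.linalg.norm(g(190,462,251)-g(497,368,251)))
# scene camera cloud of lid plane
s=np.load('/tmp/scene.npz');C=cloud('scene',s['d']);P=C.reshape(-1,3)
sel=(abs(P[:,0]-620)<150)&(abs(P[:,1]+55)<140)&(P[:,2]>97)&(P[:,2]<106);Q=P[sel];print(len(Q),Q.min(0),Q.max(0))
print('wing px scene'); 
B=cv2.resize(s['p'][140:265,230:370],None,fx=4.6,fy=4.6,interpolation=cv2.INTER_CUBIC)[:,:,::-1];cv2.imwrite('pics/scenec.png',B)
from scipy.spatial.transform import Rotation as R
st=arm.read_state();print(R.from_quat(st['tool_rot']).as_matrix().round(3))
E
```

```text
[468.92623592  -1.62648129 102.        ] [ 523.45051834 -183.35464535  102.        ] 189.7314496507293 16.700931474329085
[698.3142094   66.81450471 110.        ] [ 753.14755651 -120.15810441  110.        ] 194.8472543247938 16.344799225237473
16.2 origin [611.4 -59.  102. ] rear mid meas along e 118.79106855563549 hinge~?
17 origin [610.9 -57.4 102. ] rear mid meas along e 118.75613409344254 hinge~?
17.8 origin [610.4 -55.8 102. ] rear mid meas along e 118.67465364983859 hinge~?
edge [532.19534149 -82.72227917 251.        ] 188.9487363674698
340 [ 470.8277079  -185.3834474    97.00135906] [751.88955371  62.81796696 105.96562458]
wing px scene
[[ 0.91   0.415 -0.   ]
 [ 0.415 -0.91   0.002]
 [ 0.    -0.002 -1.   ]]
```

View pics/scenec.png

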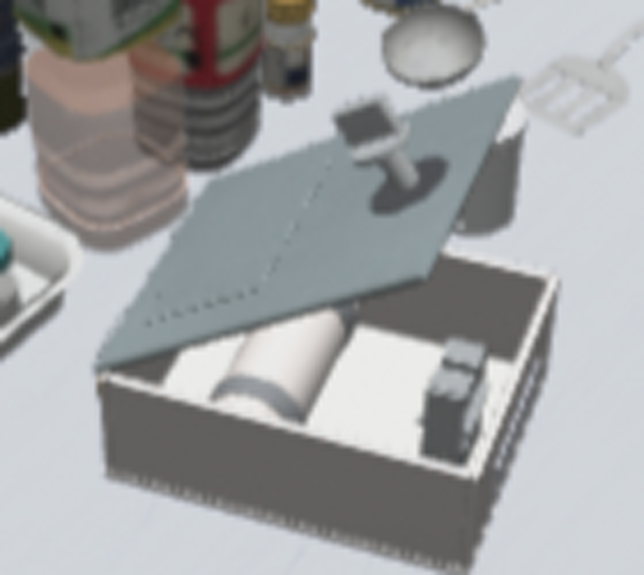

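Request:
{"name": "step_arm", "arguments": {
  "steps": [
    [0,0,0,-6,0],
    [0,3,-1.5,-6,1],
    [0,6,-3,-6,2],
    [0,10,-5,-6,4],
    [0,14,-7,-6,6],
    [0,18,-9,-6,8.1],
    [0,22,-11,-6,8.1],
    [0,26,-13,-6,8.1],
    [0,30,-15,-6,8.1],
    [0,34,-17,-6,8.1],
    [0,38,-19,-6,8.1],
    [0,41,-21,-6,8.1],
    [0,44,-22.3,-6,8.1],
    [0,46,-23.3,-6,8.1],
    [0,46,-23.3,-6,8.1],
    [0,46,-23.3,-6,8.1],
    [0,46,-23.3,-6,8.1]
  ]
}}

```text
t: 1.52
tool_pos: [560.0, -120.5, 290.8]
tool_rot: [0.99, 0.143, -0.001, -0.0]
contact_force: [0.0, -0.2, -0.7]
grip_width: -0.1
grasp_force: 0.0
```

Request:
{"name": "step_arm", "arguments": {
  "steps": [
    [0,0,0,1.5,0],
    [0,0,0,3,0],
    [0,0,0,3.8,0],
    [0,0,0,4.3,0],
    [0,-0.1,0,4.8,0],
    [0,-0.4,0,5.3,0],
    [0,-0.7,0,5.8,0],
    [0,-0.95,0,6.2,0]
  ]
}}

```text
t: 2.18
tool_pos: [551.1, -123.4, 229.3]
tool_rot: [0.99, 0.143, 0.0, 0.0]
contact_force: [-0.4, -0.6, 0.6]
grip_width: 0.0
grasp_force: 0.2
```

Request:
{"name": "step_arm", "arguments": {
  "steps": [
    [0,-0.3,0,0.6,0],
    [0,-0.6,0,1.2,0],
    [0,-0.9,0,1.85,0],
    [0,-1.15,0,2.5,0],
    [0,-1.4,0,3.1,0],
    [0,-1.67,0,3.75,0]
  ]
}}

```text
t: 2.68
tool_pos: [535.0, -127.7, 191.1]
tool_rot: [0.99, 0.143, -0.0, -0.0]
contact_force: [1.2, 0.7, 0.0]
grip_width: -0.0
grasp_force: 0.1
```

```bash
python3 - <<'E'
from h import *
p,d=cap('scene');C=cloud('scene',d)
cv2.imwrite('pics/s2.png',cv2.resize(p[110:270,200:400],None,fx=3.5,fy=3.5)[:,:,::-1]);print(arm.read_state()['joints'].round(2))
E
```

```text
[-0.45  0.13  1.71 -0.    1.3   0.83]
```

View pics/s2.png

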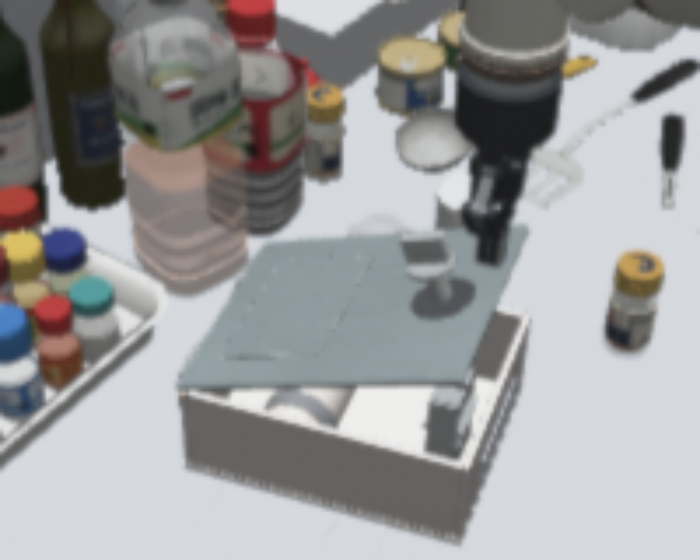

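The lid has come down under the fingers at (490,250) to about 20°. Carrying on.

Request:
{"name": "step_arm", "arguments": {
  "steps": [
    [0,-0.2,0,0.6,0],
    [0,-0.4,0,1.3,0],
    [0,-0.6,0,2,0],
    [0,-0.75,0,2.7,0],
    [0,-0.9,0,3.4,0],
    [0,-1.02,0,4,0],
    [0,-1.1,0,4.6,0],
    [0,-1.2,0,5.3,0],
    [0,-1.27,0,6,0],
    [0,-1.3,0,6.5,0],
    [0,-1.32,0,6.9,0]
  ]
}}

```text
t: 3.65
tool_pos: [521.4, -131.8, 121.8]
tool_rot: [0.99, 0.143, -0.002, 0.0]
contact_force: [-6.7, -4.5, 2.9]
grip_width: 0.1
grasp_force: 0.0
```

Request:
{"name": "step_arm", "arguments": {
  "steps": [
    [0,-0.02,0,0.2,0],
    [0,-0.03,0,0.4,0],
    [0,-0.03,0,0.6,0],
    [0,-0.03,0,0.6,0]
  ]
}}

```text
t: 3.98
tool_pos: [520.3, -132.4, 115.9]
tool_rot: [0.99, 0.143, -0.003, 0.0]
contact_force: [-8.4, -4.0, 2.3]
grip_width: -0.2
grasp_force: 0.0
```

```bash
python3 - <<'E'
from h import *
p,d=cap('scene');C=cloud('scene',d);P=C.reshape(-1,3)
t=np.radians(16.45);e=np.array([np.cos(t),np.sin(t),0]);f=np.array([-np.sin(t),np.cos(t),0]);O=np.array([611.3,-58.3,0])
b=np.c_[(P-O)@e,(P-O)@f,P[:,2]]
m=(abs(b[:,0])<115)&(abs(b[:,1])<85)&(b[:,2]>95)&(b[:,2]<140);q=b[m]
for lo,hi in[(-115,-100),(-60,-30),(0,30),(60,100)]:
  k=q[(q[:,0]>lo)&(q[:,0]<hi)&(q[:,1]>10)];print(lo,len(k),np.median(k[:,2]))
# wing points
m=(abs(b[:,0]+82)<40)&(abs(b[:,1])<30)&(b[:,2]>150)&(b[:,2]<185);q=b[m];print(q.round(1)[::4])
print(arm.read_state()['joints'].round(2))
E
```

```text
-115 106 112.7098111620345
-60 211 111.34917694100523
0 205 111.21202143103153
60 253 109.53681408393777
[[-1.176e+02 -2.760e+01  1.810e+02]
 [-7.060e+01 -7.700e+00  1.719e+02]
 [-7.490e+01 -2.300e+00  1.740e+02]
 [-8.570e+01 -3.500e+00  1.764e+02]
 [-6.760e+01  7.000e-01  1.707e+02]
 [-7.900e+01  2.200e+00  1.755e+02]
 [-8.810e+01 -6.200e+00  1.714e+02]
 [-9.970e+01 -3.100e+00  1.775e+02]
 [-1.205e+02 -7.100e+00  1.808e+02]
 [-6.780e+01  6.000e-01  1.670e+02]
 [-7.870e+01 -1.000e-01  1.698e+02]
 [-8.990e+01  9.000e-01  1.742e+02]
 [-9.960e+01 -4.900e+00  1.724e+02]
 [-1.110e+02 -1.900e+00  1.785e+02]
 [-1.209e+02 -6.600e+00  1.777e+02]
 [-7.650e+01  1.000e+00  1.664e+02]
 [-8.750e+01  1.100e+00  1.700e+02]
 [-9.810e+01 -6.000e-01  1.719e+02]
 [-1.142e+02 -1.510e+01  1.649e+02]
 [-6.570e+01  1.400e+00  1.597e+02]
 [-7.750e+01  4.000e+00  1.656e+02]
 [-8.850e+01  4.400e+00  1.694e+02]
 [-9.820e+01 -1.500e+00  1.676e+02]
 [-6.600e+01  1.800e+00  1.564e+02]
 [-7.750e+01  3.200e+00  1.613e+02]
 [-8.890e+01  4.700e+00  1.661e+02]
 [-9.900e+01  1.000e+00  1.663e+02]
 [-7.480e+01  2.800e+00  1.564e+02]
 [-8.530e+01 -1.000e-01  1.574e+02]
 [-9.960e+01  2.500e+00  1.641e+02]
 [-7.720e+01 -2.000e-01  1.510e+02]
 [-8.940e+01  4.500e+00  1.589e+02]
 [-9.890e+01 -1.800e+00  1.566e+02]
 [-9.410e+01 -2.000e-01  1.528e+02]
 [-8.550e+01  1.790e+01  1.507e+02]]
[-0.47  0.18  1.81 -0.    1.15  0.81]
```

Request:
{"name": "step_arm", "arguments": {
  "steps": [
    [0,-0.4,0,-0.3,0],
    [0,-0.7,0,-0.5,0],
    [0,-0.7,1,-0.5,0],
    [0,-0.7,2.2,-0.5,0],
    [0,-0.3,2.7,-0.5,0],
    [0,0,2.7,-0.5,0],
    [0,0,2.7,-0.2,0],
    [0,0,2.7,0,0],
    [0,0,2.7,0,0]
  ]
}}

```text
t: 4.78
tool_pos: [529.5, -156.9, 115.8]
tool_rot: [0.99, 0.143, -0.001, -0.001]
contact_force: [-0.4, 0.3, 0.6]
grip_width: -0.1
grasp_force: 0.0
```

Request:
{"name": "step_arm", "arguments": {
  "steps": [
    [0,0,0,0.1,0],
    [0,0,0,0.2,0],
    [0,0,0,0.3,0],
    [0,0,0,0.3,0]
  ]
}}

```text
t: 5.12
tool_pos: [529.8, -157.3, 113.6]
tool_rot: [0.99, 0.143, -0.0, -0.0]
contact_force: [0.7, 0.4, -0.6]
grip_width: -0.1
grasp_force: 0.0
```

Request:
{"name": "step_arm", "arguments": {
  "steps": [
    [0,0,0,0.1,0],
    [0,0,0,0.2,0],
    [0,0,0,0.2,0]
  ]
}}

```text
t: 5.37
tool_pos: [529.8, -157.4, 111.6]
tool_rot: [0.99, 0.143, -0.0, -0.0]
contact_force: [0.3, -0.1, -0.1]
grip_width: 0.4
grasp_force: 0.0
```

Request:
{"name": "step_arm", "arguments": {
  "steps": [
    [0,0,0,0.1,0],
    [0,0,0,0.15,0],
    [0,0,0,0.15,0]
  ]
}}

```text
t: 5.62
tool_pos: [529.9, -157.4, 110.1]
tool_rot: [0.99, 0.143, -0.0, -0.0]
contact_force: [-0.2, -0.3, -0.1]
grip_width: 0.2
grasp_force: 0.0
```

Request:
{"name": "step_arm", "arguments": {
  "steps": [
    [0,0,0,0.05,0],
    [0,0,0,0.1,0],
    [0,0,0,0.1,0]
  ]
}}

```text
t: 5.87
tool_pos: [530.0, -157.5, 109.8]
tool_rot: [0.99, 0.143, -0.0, 0.0]
contact_force: [-2.6, 0.5, 4.1]
grip_width: -0.2
grasp_force: 2.2
```

Request:
{"name": "step_arm", "arguments": {
  "steps": [
    [0,0,0,0.05,0],
    [0,0,0,0.05,0]
  ]
}}

```text
t: 6.03
tool_pos: [530.0, -157.5, 109.6]
tool_rot: [0.99, 0.143, -0.0, 0.0]
contact_force: [-2.7, 1.8, 7.4]
grip_width: 0.1
grasp_force: 3.5
```

Request:
{"name": "step_arm", "arguments": {
  "steps": [
    [0,0,0,0.05,0],
    [0,0,0,0.05,0]
  ]
}}

```text
t: 6.2
tool_pos: [530.0, -157.5, 109.4]
tool_rot: [0.99, 0.143, -0.0, 0.0]
contact_force: [-4.9, 1.5, 8.6]
grip_width: -0.2
grasp_force: 4.6
```

Request:
{"name": "step_arm", "arguments": {
  "steps": [
    [0,0,0,-1,0],
    [0,0,0,-4,0],
    [0,0,0,-8,0],
    [0,0,2,-12,0],
    [0.5,0,6,-13,0],
    [0.5,0,9,-13,0],
    [0.5,0,10,-13,0],
    [0.5,0,10,-13,0]
  ]
}}

```text
t: 6.87
tool_pos: [558.3, -255.6, 238.2]
tool_rot: [0.99, 0.141, 0.0, 0.0]
contact_force: [0.4, 0.8, -0.8]
grip_width: 42.6
grasp_force: 0.0
```

```bash
python3 - <<'E'
from h import *
t=np.radians(16.45);e=np.array([np.cos(t),np.sin(t),0]);f=np.array([-np.sin(t),np.cos(t),0]);O=np.array([611.3,-58.3,0])
for n in('top','scene'):
  p,d=cap(n);P=cloud(n,d).reshape(-1,3)
  b=np.c_[(P-O)@e,(P-O)@f,P[:,2]]
  m=(abs(b[:,0])<122)&(abs(b[:,1])<90)&(b[:,2]>95)&(b[:,2]<125);q=b[m]
  for lo,hi in[(-122,-105),(-60,-30),(0,30),(60,100)]:
    k=q[(q[:,0]>lo)&(q[:,0]<hi)];print(lo,len(k),np.median(k[:,2]))
  m=(abs(b[:,0]+82)<40)&(abs(b[:,1])<30)&(b[:,2]>154)&(b[:,2]<178);q=b[m];print(len(q),q.min(0),q.max(0),np.median(q,0));
  if n=='top': a=p[165:275,250:400]; A=cv2.resize(a,None,fx=5,fy=5,interpolation=2)
  else: B=cv2.resize(p[130:250,240:390],None,fx=5,fy=5,interpolation=2)
cv2.imwrite('pics/t3.png',A[:,:,::-1]);cv2.imwrite('pics/s3.png',B[:,:,::-1])
E
```

```text
-122 341 110.08876886667235
-60 598 110.13762367464801
0 595 111.25403788272888
60 779 111.01199764023204
47 [-100.60563486   -5.68843561  156.25575869] [-65.365786     5.05033102 177.1606354 ] [-8.33963581e+01 -5.67197034e-02  1.71169536e+02]
-122 281 108.35921262015904
-60 440 108.35951109691695
0 450 109.31181631136627
60 573 109.04631535395572
88 [-101.33411782   -9.56512032  154.16466556] [-66.07057012   5.35483785 172.33794533] [-8.42080365e+01  8.28741872e-02  1.65251052e+02]
```

View pics/t3.png

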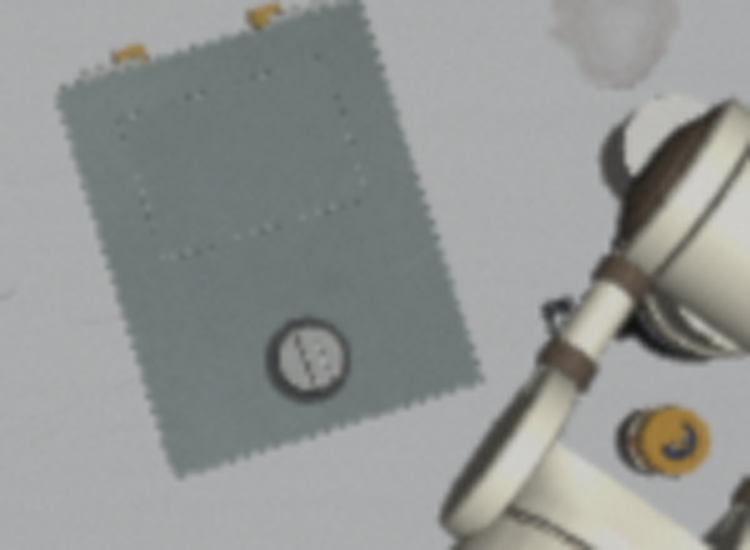

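View pics/s3.png

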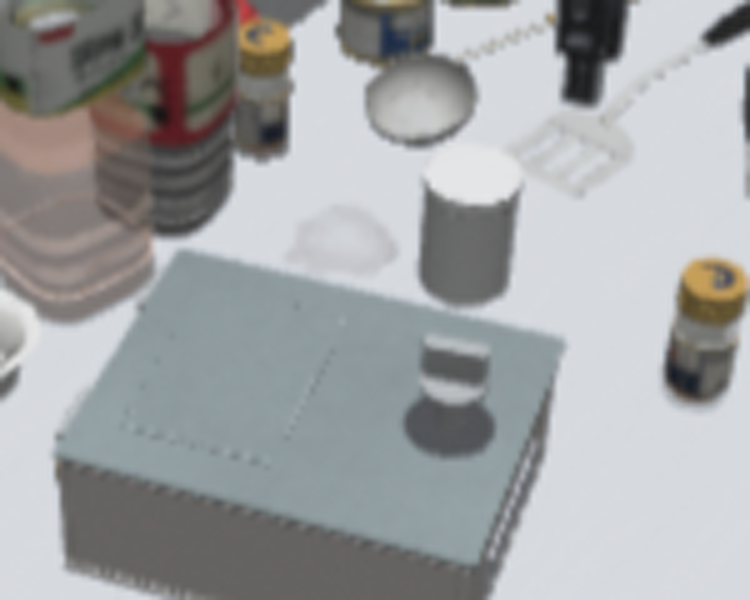

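The lid is shut with the fastener up: the wing is at about (308,358) in the top crop, centred at world (532,-82) and lying along the box's x.

Request:
{"name": "step_arm", "arguments": {
  "steps": [
    [0.45,0.5,-4,0,0],
    [0.45,1,-8,0,0],
    [0.45,1.5,-12,0,0],
    [0.45,2,-15,0,0],
    [0.45,2.35,-17.4,0,0],
    [0.45,2.35,-17.4,2,0],
    [0.45,2.35,-17.4,4,0],
    [0.45,2.35,-17.4,4,0],
    [0.45,2.35,-17.4,4,0]
  ]
}}

```text
t: 7.72
tool_pos: [530.1, -78.1, 197.1]
tool_rot: [0.99, 0.143, -0.002, -0.001]
contact_force: [0.7, -0.2, 0.4]
grip_width: 38.6
grasp_force: 0.0
```

```bash
python3 - <<'E'
from h import *
from scipy.spatial.transform import Rotation as R
s=arm.read_state();print(s['tool_pos'].round(1),R.from_quat(s['tool_rot']).as_matrix().round(4)[:,0],s['joints'].round(2),s['grip_width'],s['torque'],s['contact_force'])
E
```

```text
[530.1 -78.1 197.1] [ 0.9588  0.2839 -0.0028] [-0.37  0.09  1.74  0.    1.31  0.91] 38.59591087316983 [-0.03194484 -0.01587444  0.00832196] [ 0.71890819 -0.24518723  0.43193269]
```

Request:
{"name": "step_arm", "arguments": {
  "steps": [
    [0.45,0.05,0.3,0,0],
    [0.45,0.05,0.3,1,0],
    [0.45,0.05,0.3,1.8,0],
    [0.45,0.05,0.3,1.8,0]
  ]
}}

```text
t: 8.05
tool_pos: [531.9, -82.4, 178.4]
tool_rot: [0.99, 0.142, -0.001, -0.001]
contact_force: [-0.9, 1.3, -0.2]
grip_width: 38.5
grasp_force: 0.0
```

Well centred. Descend to about z = 149 and close.

Request:
{"name": "step_arm", "arguments": {
  "steps": [
    [0.45,0,-0.05,1,0],
    [0.45,0,-0.05,2,0],
    [0.45,0,-0.05,2.6,0],
    [0.45,0,-0.05,2.95,0],
    [0.45,0,-0.05,2.95,0],
    [0.45,0,-0.05,2.95,0]
  ]
}}

```text
t: 8.55
tool_pos: [532.7, -82.0, 150.6]
tool_rot: [0.99, 0.143, -0.0, -0.0]
contact_force: [0.6, 0.8, -0.1]
grip_width: 38.2
grasp_force: 0.0
```

Request:
{"name": "step_arm", "arguments": {
  "steps": [
    [0.3,0,0,0,0],
    [0.2,0,0,0,0],
    [0.17,0,0,0,0],
    [0.15,0,0,0,0],
    [0.13,0,0,0,0],
    [0.13,0,0,0,0]
  ]
}}

```text
t: 9.05
tool_pos: [533.2, -82.9, 151.3]
tool_rot: [0.99, 0.143, 0.0, 0.001]
contact_force: [1.0, -3.4, 1.2]
grip_width: 10.8
grasp_force: 1.9
```

Request:
{"name": "step_arm", "arguments": {
  "steps": [
    [0.13,-0.1,0.04,0.1,0],
    [0,-0.1,0.04,0.1,0],
    [0,-0.1,0.04,0.1,0],
    [0,-0.1,0.04,0.1,0]
  ]
}}

```text
t: 9.38
tool_pos: [532.8, -83.6, 150.6]
tool_rot: [0.99, 0.143, 0.001, 0.001]
contact_force: [1.5, -4.8, 1.7]
grip_width: 8.5
grasp_force: 61.6
```

```bash
python3 - <<'E'
from h import *
s=arm.read_state();print(s['tool_pos'].round(1),s['tool_rot'],s['torque'],s['contact_force'])
E
```

```text
[532.8 -83.6 150.6] [0.98976804 0.14267791 0.00101569 0.00109648] [-0.91447524 -0.28068592 -0.0182563 ] [ 1.46774335 -4.77857731  1.7237794 ]
```

Request:
{"name": "step_arm", "arguments": {
  "steps": [
    [0,0,0.03,0.1,0],
    [0,0,0.05,0.2,0],
    [0,0,0.05,0.3,0],
    [0,0,0.05,0.4,0],
    [0,0,0.05,0.4,0],
    [0,0,0.05,0.4,0]
  ]
}}

```text
t: 9.88
tool_pos: [532.7, -83.7, 146.3]
tool_rot: [0.99, 0.143, 0.001, 0.001]
contact_force: [1.8, -4.3, 4.5]
grip_width: 8.8
grasp_force: 61.8
```

```bash
cat > st.py <<'E'
from h import *
s=arm.read_state();print(s['tool_pos'].round(2),s['torque'].round(3),s['contact_force'].round(2),s['joints'][5].round(3))
E
python3 st.py
```

```text
[532.75 -83.67 146.3 ] [-0.922 -0.384  0.016] [ 1.77 -4.34  4.54] 0.905
```

Request:
{"name": "step_arm", "arguments": {
  "steps": [
    [0,0,0.02,0.08,0],
    [0,0,0.04,0.15,0],
    [0,0,0.04,0.15,0]
  ]
}}

```text
t: 10.13
tool_pos: [532.8, -83.8, 144.6]
tool_rot: [0.99, 0.143, 0.001, 0.0]
contact_force: [3.8, -3.9, 5.1]
grip_width: 8.4
grasp_force: 61.9
```

Request:
{"name": "step_arm", "arguments": {
  "steps": [
    [0,0,0,0.08,0],
    [0,0,0,0.15,0],
    [0,0,0,0.15,0]
  ]
}}

```text
t: 10.38
tool_pos: [532.7, -83.7, 143.0]
tool_rot: [0.99, 0.143, 0.001, 0.0]
contact_force: [2.9, -3.9, 4.4]
grip_width: 8.6
grasp_force: 61.9
```

Request:
{"name": "step_arm", "arguments": {
  "steps": [
    [0,0,0,0.08,0],
    [0,0,0,0.15,0],
    [0,0,0,0.15,0]
  ]
}}

```text
t: 10.63
tool_pos: [532.7, -83.8, 141.6]
tool_rot: [0.99, 0.143, 0.001, 0.0]
contact_force: [3.1, -3.9, 5.4]
grip_width: 8.4
grasp_force: 62.0
```

Request:
{"name": "step_arm", "arguments": {
  "steps": [
    [0,0,0,0.08,0],
    [0,0,0,0.15,0],
    [0,0,0,0.15,0]
  ]
}}

```text
t: 10.88
tool_pos: [532.7, -83.8, 140.2]
tool_rot: [0.99, 0.143, 0.001, 0.0]
contact_force: [3.1, -4.2, 5.6]
grip_width: 8.5
grasp_force: 62.0
```

Request:
{"name": "step_arm", "arguments": {
  "steps": [
    [0,0,0,0.08,0],
    [0,0,0,0.15,0],
    [0,0,0,0.15,0]
  ]
}}

```text
t: 11.13
tool_pos: [532.9, -83.8, 139.6]
tool_rot: [0.99, 0.143, 0.001, 0.0]
contact_force: [-0.0, -3.6, 10.0]
grip_width: 8.4
grasp_force: 62.9
```

Request:
{"name": "step_arm", "arguments": {
  "steps": [
    [0,0,0,0.05,0],
    [0,0,0,0.05,0],
    [0,0,0,0.05,0]
  ]
}}

```text
t: 11.38
tool_pos: [532.9, -83.8, 139.5]
tool_rot: [0.99, 0.143, 0.001, 0.0]
contact_force: [0.5, -3.2, 11.9]
grip_width: 8.7
grasp_force: 63.1
```

Request:
{"name": "step_arm", "arguments": {
  "steps": [
    [0,0,0,0.05,0],
    [0,0,0,0.05,0],
    [0,0,0,0.05,0]
  ]
}}

```text
t: 11.63
tool_pos: [533.0, -83.8, 139.3]
tool_rot: [0.99, 0.143, 0.001, 0.0]
contact_force: [-1.4, -2.6, 13.9]
grip_width: 8.3
grasp_force: 63.4
```

```bash
python3 st.py
```

```text
[532.97 -83.81 139.29] [-0.51   0.202  0.054] [-1.36 -2.59 13.87] 0.904
```

Request:
{"name": "step_arm", "arguments": {
  "steps": [
    [0,0,0,0.02,1],
    [0,0,0,0.02,2.5],
    [0,0,0,0.02,4],
    [0,0,0,0.02,5],
    [0,0,0,0.02,5]
  ]
}}

```text
t: 12.05
tool_pos: [533.0, -83.8, 139.2]
tool_rot: [0.995, 0.099, 0.001, 0.0]
contact_force: [-0.7, -2.5, 13.7]
grip_width: 8.6
grasp_force: 63.4
```

```bash
python3 st.py
```

```text
[533.02 -83.83 139.24] [-0.49   0.105  0.061] [-0.67 -2.53 13.66] 0.992
```

Request:
{"name": "step_arm", "arguments": {
  "steps": [
    [0,0,0,0,3],
    [0,0,0,0,6],
    [0,0,0,0,10],
    [0,0,0,0,14],
    [0,0,0,0,18],
    [0,0,0,0,22],
    [0,0,0,0,26],
    [0,0,0,0,30],
    [0,0,0,0,34],
    [0,0,0,0,37],
    [0,0,0,0,40],
    [0,0,0,0,40]
  ]
}}

```text
t: 13.05
tool_pos: [533.1, -83.7, 139.3]
tool_rot: [0.969, -0.248, 0.001, 0.0]
contact_force: [-1.0, -2.7, 14.8]
grip_width: 8.7
grasp_force: 63.4
```

```bash
python3 st.py
```

```text
[533.13 -83.75 139.25] [-0.457  0.061  0.016] [-1.04 -2.7  14.78] 1.692
```

Free. Now the remaining 45°.

Request:
{"name": "step_arm", "arguments": {
  "steps": [
    [0,0,0,0,3],
    [0,0,0,0,6],
    [0,0,0,0,10],
    [0,0,0,0,14],
    [0,0,0,0,18],
    [0,0,0,0,22],
    [0,0,0,0,26],
    [0,0,0,0,30],
    [0,0,0,0,34],
    [0,0,0,0,38],
    [0,0,0,0,41],
    [0,0,0,0,43],
    [0,0,0,0,45],
    [0,0,0,0,45]
  ]
}}

```text
t: 14.22
tool_pos: [533.3, -83.7, 139.2]
tool_rot: [0.8, -0.599, 0.001, -0.001]
contact_force: [-0.7, -1.9, 14.0]
grip_width: 8.8
grasp_force: 63.3
```

```bash
python3 st.py
```

```text
[533.26 -83.73 139.24] [-0.464  0.085  0.036] [-0.7  -1.93 14.03] 2.476
```

Request:
{"name": "step_arm", "arguments": {
  "steps": [
    [0,0,0,-0.1,0],
    [0,0,0,-0.2,0],
    [0,0,0,-0.3,0],
    [0,0,0,-0.35,0],
    [0,0,0,-0.35,0]
  ]
}}

```text
t: 14.63
tool_pos: [533.1, -83.7, 141.3]
tool_rot: [0.801, -0.599, 0.001, -0.001]
contact_force: [3.8, -4.2, 6.0]
grip_width: 8.7
grasp_force: 62.0
```

```bash
python3 st.py
```

```text
[533.07 -83.65 141.33] [-0.689 -0.731  0.049] [ 3.78 -4.21  6.01] 2.475
```

Request:
{"name": "step_arm", "arguments": {
  "steps": [
    [0,0,0,-0.05,0],
    [0,0,0,-0.08,0],
    [0,0,0,-0.08,0]
  ]
}}

```text
t: 14.88
tool_pos: [533.1, -83.7, 142.0]
tool_rot: [0.801, -0.599, 0.001, -0.001]
contact_force: [3.4, -5.0, 5.4]
grip_width: 8.8
grasp_force: 62.0
```

Request:
{"name": "step_arm", "arguments": {
  "steps": [
    [0,0,0,-0.04,0],
    [0,0,0,-0.05,0],
    [0,0,0,-0.05,0]
  ]
}}

```text
t: 15.13
tool_pos: [533.1, -83.6, 142.4]
tool_rot: [0.801, -0.599, 0.001, -0.001]
contact_force: [4.1, -3.5, 4.5]
grip_width: 8.9
grasp_force: 61.9
```

Request:
{"name": "step_arm", "arguments": {
  "steps": [
    [0,0,0,-0.05,0],
    [0,0,0,-0.05,0],
    [0.2,0,0,-0.05,0],
    [0.35,0,0,-0.05,0],
    [0.45,0,0,-0.05,0],
    [0.45,0,0,-0.05,0],
    [0.45,0,0,-0.05,0]
  ]
}}

```text
t: 15.72
tool_pos: [531.4, -83.0, 141.5]
tool_rot: [0.801, -0.599, -0.001, 0.0]
contact_force: [-0.6, 0.2, 0.2]
grip_width: 38.4
grasp_force: 0.0
```

Request:
{"name": "step_arm", "arguments": {
  "steps": [
    [0.45,0,0,-1,0],
    [0.45,0,0,-3,0],
    [0.45,0,0,-6,0],
    [0.45,0,0,-9,0],
    [0.45,0,0,-11,0],
    [0.45,-4,0,-11,0],
    [0.45,-8,0,-11,0],
    [0.45,-12,0,-11,0],
    [0.45,-15,0,-11,0],
    [0.45,-15,0,-11,0]
  ]
}}

```text
t: 16.55
tool_pos: [488.1, 64.8, 253.2]
tool_rot: [0.802, -0.597, -0.001, -0.001]
contact_force: [0.3, 1.1, -0.4]
grip_width: 38.5
grasp_force: 0.0
```

```bash
python3 st.py; python3 - <<'E'
from h import *
t=np.radians(16.45);e=np.array([np.cos(t),np.sin(t),0]);f=np.array([-np.sin(t),np.cos(t),0]);O=np.array([611.3,-58.3,0])
for n in('top','scene'):
  p,d=cap(n);C=cloud(n,d);P=C.reshape(-1,3)
  b=np.c_[(P-O)@e,(P-O)@f,P[:,2]]
  m=(abs(b[:,0]+82)<40)&(abs(b[:,1])<30)&(b[:,2]>140)&(b[:,2]<178);q=b[m];print(len(q),q.min(0),q.max(0),np.median(q,0));
  if n=='top':
    A=cv2.resize(p[165:275,250:400],None,fx=2.5,fy=2.5,interpolation=2)
    for u,v in [(384,195),(384,253),(175,200),(180,262)]: print(C[v,u].round(1))
  else: B=cv2.resize(p[120:260,240:390],None,fx=2.5,fy=2.5,interpolation=2)
h=min(len(A),len(B));cv2.imwrite('pics/f.png',np.hstack([A[:h],B[:h]])[:,:,::-1])
E
```

```text
[488.13  64.8  253.24] [ 0.017 -0.015  0.025] [ 0.3   1.07 -0.39] 2.734
82 [-98.7634502  -18.90217066 140.1872714 ] [-66.32988853  17.17476363 171.51202769] [-82.54107194  -0.40209846 159.8466454 ]
[ 657.7 -308.6   94.1]
[ 481.4 -302.7   96.3]
[643.6 318.2 138.6]
[460.9 318.7  56.2]
9 [-88.27737496  -4.48066327 143.35960516] [-86.50899191  15.31391593 158.62466848] [-87.71470433   9.04382843 150.85194239]
```

View pics/f.png

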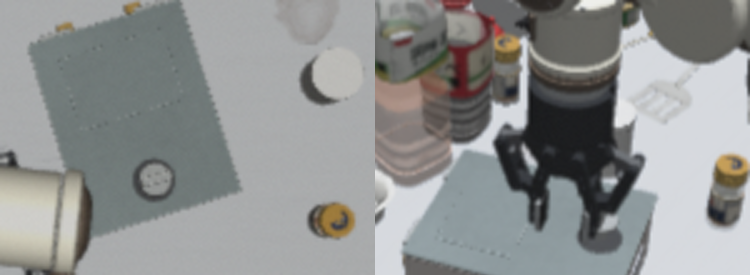

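The wing (155,180 in the left crop) now lies across the box and stays about 10 mm lower with the fingers off it, so it is locked. The bystanders have not moved.

```bash
python3 -c "
from bench import arm
print(arm.finish_job())"
```

```text
the job is handed in; nothing more can be done
None
```

The lid is shut, the fastener is pressed down (about 14 N), turned a quarter turn clockwise and released, and the last pictures show it staying down and locked; while the lid was closing, the gripper leaned on the upright wing with about 9 N until I moved it clear, and the job was handed in at about 17 s with the tins, jar and mill where they were.

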